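# Set the fume extraction gate to its third click

## Robot

A 7-joint arm with a two-finger parallel gripper is mounted at the origin on the work surface. World frame = base frame: x ahead of the robot, y to its left, z up, the work surface at z = 0. Lengths are in m, angles in rad, forces in N, time in s.
With the tool pointing down it reaches from about 0.35 to 0.9 m from the base axis. Payload 8.1 kg.
Tool frame: the origin (TCP) lies between the finger pads; the fingertips stand 17 mm ahead of it and the grasp point (between the pads) lies 2 mm behind it; z points along the fingers, y is the direction in which the jaws open and shut (so a half turn about z gives the same grasp; the last joint's range is limited). The gripper opens to 85 mm and grips with 20 to 120 N. Pads are 22 mm wide; open, the fingers measure 114 mm over their backs; the gripper's body (76 mm by 85 mm) begins 54 mm behind the grasp point. The pads swing forward as they close: fully open they stand 13 mm farther back than shut.
Start: joints at [-0.103, 0.434, 0.025, 1.573, -0.012, 1.134, -0.075], TCP at [0.625, -0, 0.248] pointing down, gripper open.
Joint ranges: [-2.62, 2.62], [-0.44, 2.09], [-1.27, 1.32], [0.08, 2.57], [-1.32, 4.46], [0.12, 2], [-2.74, 2.74]. Speed limits (rad/s): [2.22, 2.22, 3.01, 3.01, 3.14, 3.14, 3.14].

## Interface

Orientations are given as a rotation vector (axis times angle).
In Python, from workcell import observe, capture, hand_in gives the robot as it stands. The module is installed in compiled form; this text tells all that it offers.
- The arm moves only by the shell command python3 -m jog 'ROWS'. ROWS is JSON, a list of rows, each a list of 3 entries, a list of its own where there are three numbers: the finger opening in mm, from 0 to 85.4, then the shift along the tool's x, y, z scaled (see below), then the turn about the tool's z scaled (see below). In form: [[grip, [x, y, z], turn], ...]. A call has 1 to 8 rows; each row shifts and turns the pose as measured when the row begins, along the tool's axes as they then stand; what a row does not reach is not made up. The controller multiplies each number of a shift by 3 cm and each number of a turn by 0.08 rad. A row lasts 1/10 s, in which the tool goes at most 50 mm and 8.59 degrees, less where a joint would pass 70% of its speed; a pose out of reach is approached as far as the arm can. A call with a number of a shift or a turn outside -1 to 1 is refused whole. A call with a gripper value outside its range is refused whole. The fingers move at their own pace and stop on an object; the grip force is fixed at half the most. Time passes only in rows, so rows that do not move let the fingers close. It gives the time, the measured TCP pose, the force and the opening at its end, in the units of the state.
- observe(): the state, without advancing time (a new reading comes with each control period).
- capture(name): name is "scene" or "side" or "wrist"; returns a dict with "frame" (400x640x3 uint8, red, green, blue), "mtx" (3x3 intrinsics, pixels), "k1" (the pictures are not rectified: a ray, as slopes to the right and down, at radius r is drawn at 1 + k1 r^2 times it, then the intrinsics apply), "T" (4x4, takes a point from camera to world coordinates); the wrist camera has in their place "hand_eye" (4x4, takes a point from camera to tool coordinates, whose origin is the TCP and whose axes are the flange's). Camera axes: x right, y down, z forward; pixel columns grow to the right and rows downward; lengths in m; the calibration is good to about 2 mm. A picture is of the moment at which its call begins: read the wrist's pose just before it. There is no depth.
- hand_in(): hands the job in, once; it reports no verdict.
The state is a dict: "t": time; "q": joint angles; "qvel": joint speeds; "tau": joint torques, N m; "tcp_pos": TCP position; "eef_rot": TCP orientation; "ft_force": force on the tool from outside, world axes, zero at the start; "torque": the same for the moment, N m; "finger_gap": finger opening in m.
Only numpy, scipy, OpenCV 4.12 (cv2) and the standard library are available. Lean on these libraries where they do the work, as an engineer would, in place of code of your own. Each camera call takes 0.05 s, during which the arm holds its last target.

## Task

Reset the fume extractor on the bench: push its yellow lever back until it is fully shut against the stop at the red end, then push it open again three clicks, counting by feel, and leave it sitting in the third notch without ever going on towards the fourth. Only push the lever with the fingers, do not pinch or grip it, and leave the tools and other things on the bench where they are.

Things in the scene. Friction and masses are not known exactly. Their poses are not given: they have to be found in the camera images.
- extractor: Grey sheet-metal fume extraction box fixed to the bench, 150 mm (own x) x 280 mm (own y) x 90 mm high; origin at the centre of its underside; turned up to 0.5 rad either way. A metal duct stub 82 mm across sticks out 75 mm from its +x side. On top, along own y at own x = +25 mm, runs a black slot with the lever; it shuts towards own -y and opens towards +y.
- red_bar (a point): Centre of the red bar painted across the shut end of the slot, on top of the box (90 mm above the bench), 30 mm beyond the lever's shut place.
- third_tick (a point): Point on the slot's centre line, on top of the box, where the lever stands in its third notch. Ticks beside the slot mark the six notches: five short white ones, and a longer green one for the third click (the shut place has the first white tick).
- louvres (a point): Middle of five louvre openings in the top of the box beside the slot, at its height (90 mm). Each is dark when open, and shows a bare metal plate when shut; each click uncovers one more, starting from the red end.
- gate (a joint): Lever travel along the slot, m: 0 = fully shut, against its stop at the red end; 0.120 = fully open. Notches every 24 mm: shut 0, first click 0.024, second 0.048, third 0.072, 0.096, 0.120. Pushing out of a notch takes up to 6 N (more if fast), falling to none about midway (12 mm); just past that it snaps ahead by itself into the next notch and stays. It starts in the first or second notch.
- gate_knob (a point): Centre of the top of the lever's yellow knob, 154 mm above the bench. The knob is an upright slab 16 mm thick along the slot and 34 mm across it, from 25 mm to 64 mm above the top of the box, on a short steel shank. It moves only along the box's own y (own y = -60 mm + travel).
- spray_can: Bystander: white aerosol can with a grey band and a red cap, 60 mm across, 150 mm tall, standing; origin at the centre of its foot.
- pliers: Bystander: pliers with green handles lying flat, about 155 mm long, 75 mm wide, 16 mm high; origin at the pivot, on the bench; own +x towards the jaws.
- hammer: Bystander: hammer lying flat, up to about 300 mm long; own x along the handle, +x towards the head.
- screwdriver: Bystander: screwdriver lying flat, about 200 mm long; own x along the tool, +x towards the tip.
- tube_offcut: Bystander: short steel tube standing on end, 42 mm across, 60 mm tall; origin at the centre of its foot.
- steel_block: Bystander: bare steel block 50 x 30 x 25 mm; origin at the centre of its underside.

How it is judged:
By the outcome, as a careful person would: the job done as asked, in the order asked, and still so for the second after the job is handed in, with the robot touching nothing.
It also fails if it takes over 58 s, if anything falls off the work surface, if the arm or the gripper's body presses on something with over 40 N, if the wrist force passes 120 N, or if a joint passes its speed limit or range.

## Working session

There is one attempt and no reset: what is moved stays moved. The work goes in short steps, Python scripts to look and compute and a shell command to move; the robot and the scene stay as the last step left them, time stands still between calls to the robot, and variables do not carry over. Pictures are saved under pics/ and viewed, and the job is handed in when it is done.

```bash
mkdir -p pics; ls; python3 - <<'E'
from workcell import observe, capture
import cv2
s=observe();print(s)
for n in ("scene","side"):
    c=capture(n);print(n,c["mtx"],c["k1"],c["T"])
    cv2.imwrite(f"pics/{n}0.png",c["frame"][:,:,::-1])
E
```

```text
pics
{'t': 0.0, 'q': array([-0.1025906 ,  0.43525673,  0.02497412,  1.57409631, -0.0116148 ,
        1.13400394, -0.07511323]), 'qvel': array([ 0.00100918,  0.00244686, -0.00071568, -0.00096948,  0.00040886,
        0.00134991, -0.00085252]), 'tau': array([ 8.97134169e-05, -6.70461059e+01,  1.02531374e+00, -3.16203833e+01,
        1.55155628e-02,  1.25530543e-02, -1.11555586e-06]), 'tcp_pos': array([ 6.24518324e-01, -5.64834415e-05,  2.47505296e-01]), 'eef_rot': array([-2.22081216e+00, -2.22059068e+00,  1.94080507e-03]), 'ft_force': array([-0.01519844, -0.71284349, -0.37344008]), 'torque': array([ 0.00073298, -0.04730637,  0.00851464]), 'finger_gap': 0.0853500162347942}
scene [[380.04742661   0.         318.73202455]
 [  0.         380.04742661 200.01369215]
 [  0.           0.           1.        ]] 0.02887285206677124 [[ 0.77731511  0.40501581 -0.48139736  1.13799774]
 [ 0.62880361 -0.47624783  0.61464952 -0.80926698]
 [ 0.01967832 -0.78048075 -0.62487003  0.94446608]
 [ 0.          0.          0.          1.        ]]
side [[403.37305284   0.         317.66122985]
 [  0.         403.37305284 197.93138391]
 [  0.           0.           1.        ]] -0.08694101020806054 [[-0.82956873 -0.41796606  0.37029731  0.08904791]
 [-0.55810634  0.59892864 -0.57428373  0.62779736]
 [ 0.01824945 -0.6830731  -0.73012198  0.91636577]
 [ 0.          0.          0.          1.        ]]
```

View pics/scene0.png

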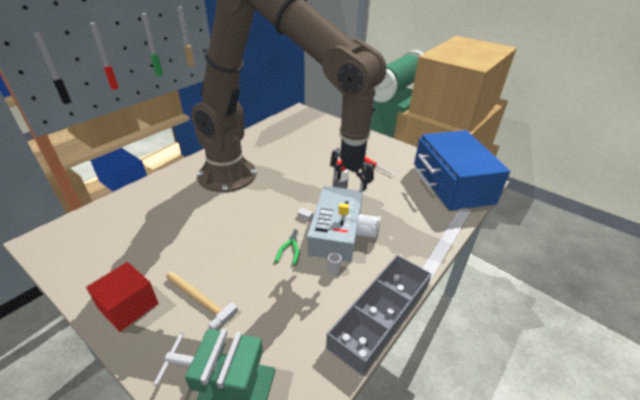

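View pics/side0.png

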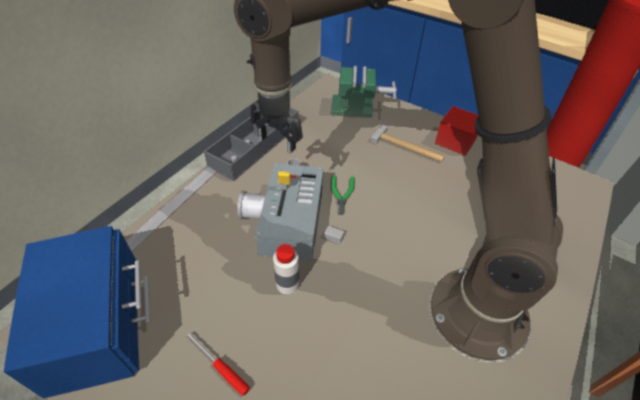

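The scene picture shows the box around (337,222) with the yellow knob at (343,208) and the red bar at (341,230). In the side picture the knob is at (285,178) and the spray can at (286,268), at the box's open end. I'll enlarge both.

```bash
cat > h.py <<'E'
import numpy as np, cv2
from workcell import observe, capture
from scipy.spatial.transform import Rotation as R
def campose(n):
    s=observe(); c=capture(n)
    if n=="wrist":
        T=np.eye(4);T[:3,:3]=R.from_rotvec(s["eef_rot"]).as_matrix();T[:3,3]=s["tcp_pos"]
        c["T"]=T@c["hand_eye"]
    return c,s
def ray(c,p):
    K=c["mtx"];k=c["k1"]
    d=np.array([(p[0]-K[0,2])/K[0,0],(p[1]-K[1,2])/K[1,1]])
    u=d.copy()
    for _ in range(30): u=d/(1+k*(u@u))
    v=c["T"][:3,:3]@np.array([u[0],u[1],1.]); return c["T"][:3,3],v/np.linalg.norm(v)
def onplane(c,p,z):
    o,v=ray(c,p); return o+v*(z-o[2])/v[2]
def proj(c,P):
    q=np.linalg.inv(c["T"])@np.append(P,1);u=q[:2]/q[2];u=u*(1+c["k1"]*(u@u))
    return u*[c["mtx"][0,0],c["mtx"][1,1]]+c["mtx"][:2,2]
def tri(c1,p1,c2,p2):
    o1,v1=ray(c1,p1);o2,v2=ray(c2,p2)
    A=np.stack([v1,-v2],1);s=np.linalg.lstsq(A,o2-o1,rcond=None)[0]
    a=o1+s[0]*v1;b=o2+s[1]*v2
    return (a+b)/2,np.linalg.norm(a-b)
def save(name,img,box=None,f=1):
    if box: x0,x1,y0,y1=box; img=img[y0:y1,x0:x1]
    cv2.imwrite("pics/"+name,cv2.resize(img[:,:,::-1],None,fx=f,fy=f,interpolation=cv2.INTER_CUBIC))
E
python3 - <<'E'
from h import *
c,s=campose("scene");save("sc1.png",c["frame"],(280,410,150,280),4.6)
c,s=campose("side");save("si1.png",c["frame"],(225,355,140,300),3.7)
c,s=campose("wrist");save("w1.png",c["frame"]);print(s["t"],c["T"],c["mtx"])
E
```

```text
0.2 [[ 9.99999094e-01 -9.42289503e-04 -9.61465051e-04  6.23823745e-01]
 [-1.19269194e-03 -9.51346657e-01 -3.08120294e-01  7.92147303e-02]
 [-6.24348043e-04  3.08121161e-01 -9.51346919e-01  3.73741549e-01]
 [ 0.00000000e+00  0.00000000e+00  0.00000000e+00  1.00000000e+00]] [[338.71003198   0.         317.36998382]
 [  0.         338.71003198 197.57131628]
 [  0.           0.           1.        ]]
```

View pics/sc1.png

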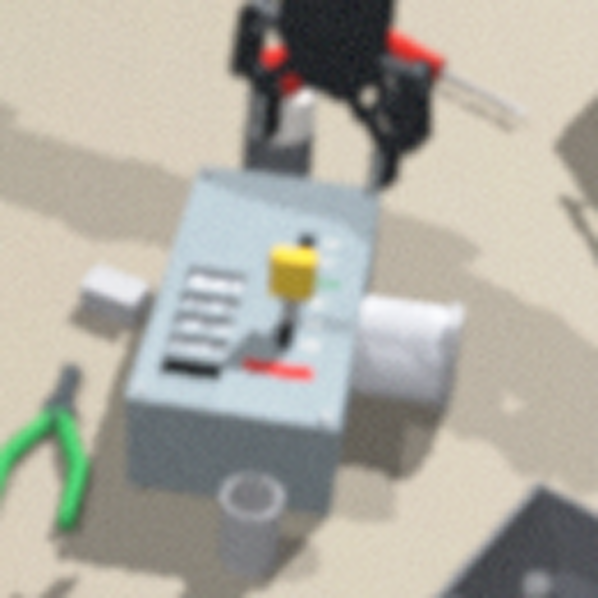

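View pics/si1.png

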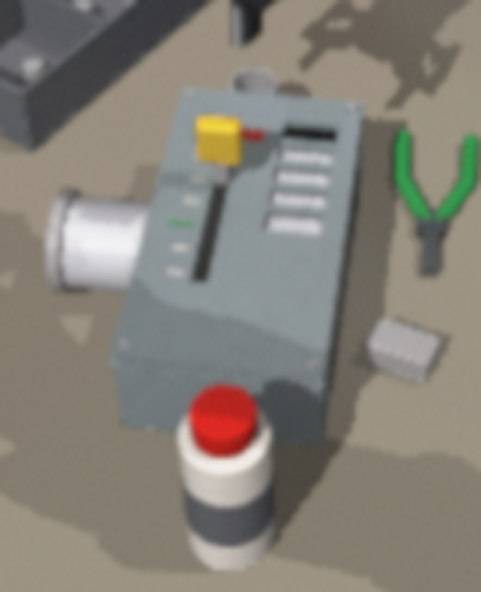

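View pics/w1.png

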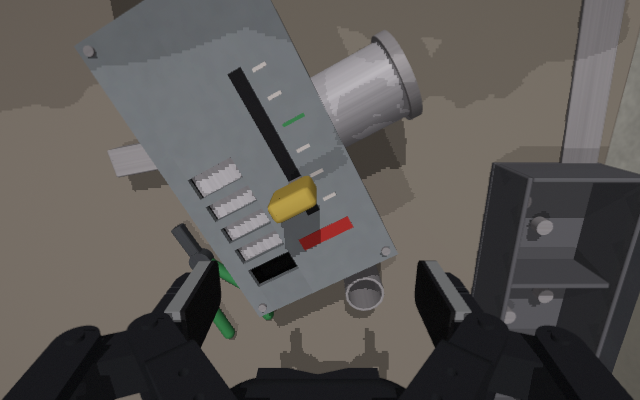

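The wrist picture shows it all clearly: red bar about (326,233), slot from about (312,210) to (236,70), green tick at (293,119), knob at (292,200), and one louvre dark at (273,268). That would put the lever in the first notch. Next I'll measure it using colour masks.

```bash
cat > meas.py <<'E'
from h import *
c,s=campose("wrist");f=c["frame"];hsv=cv2.cvtColor(f,cv2.COLOR_RGB2HSV)
def blob(lo,hi,box):
    m=cv2.inRange(hsv,np.array(lo),np.array(hi));z=np.zeros_like(m);x0,x1,y0,y1=box;z[y0:y1,x0:x1]=m[y0:y1,x0:x1]
    cs,_=cv2.findContours(z,0,1);k=max(cs,key=cv2.contourArea);return k
red=blob((0,150,90),(6,255,255),(280,400,200,270));gr=blob((45,80,60),(85,255,255),(270,320,100,140));ye=blob((18,120,60),(32,255,255),(240,340,150,240))
cen=lambda k:(lambda m:np.array([m["m10"]/m["m00"],m["m01"]/m["m00"]]))(cv2.moments(k))
for n,k in(("red",red),("green",gr)):
    r=cv2.minAreaRect(k);bx=cv2.boxPoints(r);P=np.array([onplane(c,p,.09) for p in bx]);print(n,cen(k),onplane(c,cen(k),.09),np.round(P[:,:2],4).tolist())
k=cen(ye);print("yellow",k,cv2.boundingRect(ye))
dk=cv2.inRange(f,(0,0,0),(32,32,32));z=np.zeros_like(dk);z[60:200,220:320]=dk[60:200,220:320]
cs,_=cv2.findContours(z,0,1);sl=max(cs,key=cv2.contourArea);b=cv2.boxPoints(cv2.minAreaRect(sl));print("slot",b.tolist(),[np.round(onplane(c,p,.09)[:2],4).tolist() for p in b])
for p in [(89,51),(386,251),(263,309)]: print("screw",onplane(c,p,.09))
for p in [(259,67),(274,95),(293,119),(303,148),(316,174),(330,196)]: print("tick",onplane(c,p,.09))
E
python3 meas.py
```

```text
red [325.71412333 232.7564649 ] [ 0.63119422 -0.0464766   0.09      ] [[0.6065, -0.0533], [0.65, -0.0298], [0.6551, -0.0402], [0.6113, -0.0643]]
green [293.07758621 119.52586207] [0.60379239 0.05453706 0.09      ] [[0.5941, 0.051], [0.6118, 0.0602], [0.613, 0.0579], [0.5953, 0.0487]]
yellow [292.32854234 199.15343155] (268, 176, 48, 47)
slot [[227.5471649169922, 74.40013885498047], [239.76206970214844, 67.57416534423828], [299.79302978515625, 174.998046875], [287.578125, 181.82400512695312]] [[0.5529, 0.0895], [0.5629, 0.0945], [0.6085, 0.0077], [0.5978, 0.0016]]
screw [0.44669188 0.10690738 0.09      ]
screw [ 0.68729441 -0.06497382  0.09      ]
screw [ 0.56983032 -0.12828686  0.09      ]
tick [0.57800554 0.09488469 0.09      ]
tick [0.58892228 0.07382934 0.09      ]
tick [0.60373855 0.05495898 0.09      ]
tick [0.61159597 0.0310879  0.09      ]
tick [0.62247515 0.00859239 0.09      ]
tick [ 0.6347395 -0.0113129  0.09     ]
```

The box is turned about +0.487 rad. The shut place is near (0.617,-0.020), the knob is in notch 1 near (0.606,0.001), and the third notch is near (0.584,0.044). The ticks span 120 mm and the red bar to green tick distance agrees too. I'll close the fingers and turn the tool so that its x lies along the slot.

```bash
python3 -m jog '[[0,[0,0,0],-0.87],[0,[0,0,0],-0.87],[0,[0,0,0],-0.87],[0,[0,0,0],-0.87],[0,[0,0,0],-0.87],[0,[0,0,0],-0.87],[0,[0,0,0],-0.87]]'
cat > rel.py <<'E'
from h import *
s=observe();ey=np.array([-.468,.884]);ex=np.array([.884,.468]);sh=np.array([.6172,-.0200])
M=R.from_rotvec(s["eef_rot"]).as_matrix();d=s["tcp_pos"][:2]-sh
print("t",s["t"],"tcp travel-coord %.4f lateral %.4f z %.4f"%(d@ey,d@ex,s["tcp_pos"][2]),"toolx",M[:,0].round(3),"tooly",M[:,1].round(3),"toolx.ey %.3f"%(M[:2,0]@ey),"F along %.2f lat %.2f z %.2f"%(s["ft_force"][:2]@ey,s["ft_force"][:2]@ex,s["ft_force"][2]),"gap %.4f"%s["finger_gap"])
E
python3 rel.py; python3 - <<'E'
from h import *
c,s=campose("wrist");save("w2.png",c["frame"])
E
```

```text
t: 1.0
tcp_pos: [0.6244, -0.0, 0.2473]
eef_rot: [-1.595, -2.705, 0.002]
ft_force: [0.3, 0.1, -0.1]
finger_gap: -0.0
t 1.0 tcp travel-coord 0.0143 lateral 0.0157 z 0.2473 toolx [-0.484  0.875  0.001] tooly [ 0.875  0.484 -0.002] toolx.ey 1.000 F along -0.04 lat 0.29 z -0.05 gap -0.0000
```

View pics/w2.png

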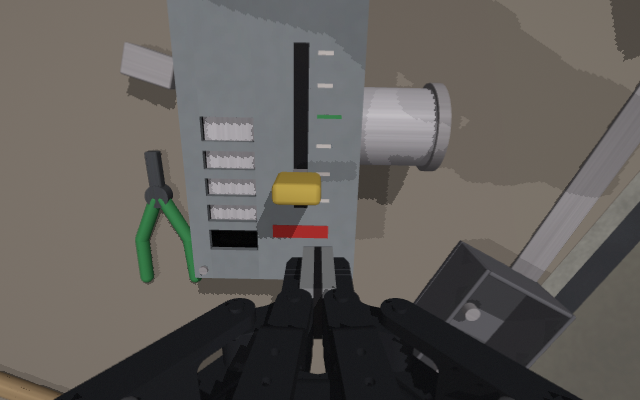

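The slot now runs vertically in the picture (x≈301, from y=43 down), the red bar is at (300,232) and the green tick at (329,117). The fingers are closed and point at about (318,280). I'll take a second measurement from here.

```bash
python3 - <<'E'
from h import *
c,s=campose("wrist");hsv=cv2.cvtColor(c["frame"],cv2.COLOR_RGB2HSV)
def cen(lo,hi,b):
    m=cv2.inRange(hsv,np.array(lo),np.array(hi));z=np.zeros_like(m);x0,x1,y0,y1=b;z[y0:y1,x0:x1]=m[y0:y1,x0:x1];q=cv2.moments(z,True);return np.array([q["m10"],q["m01"]])/q["m00"]
r=cen((0,150,60),(6,255,255),(262,340,215,245));g=cen((45,80,60),(85,255,255),(305,350,105,130))
print(r,onplane(c,r,.09),g,onplane(c,g,.09))
h=cv2.cvtColor(c["frame"],cv2.COLOR_RGB2GRAY)
pts=[]
for y in range(48,165,6):
    xs=np.where(h[y,285:318]<35)[0]+285; pts.append(onplane(c,(xs.mean(),y),.09)[:2])
pts=np.array(pts);v=cv2.fitLine(pts.astype(np.float32),2,0,.01,.01).ravel();print("slot line",v,"angle",np.arctan2(-v[0],v[1]))
ye=cen((18,120,40),(32,255,255),(260,335,165,215));print("yellow",ye)
# expected knob top outline by travel
a=np.arctan2(-v[0],v[1]);a=a if abs(a)<1 else a-np.sign(a)*np.pi;ey=np.array([-np.sin(a),np.cos(a)])
R0=onplane(c,r,.09)[:2];sh=R0+.03*ey;print("shut",sh,"third",sh+.072*ey,"green along",(onplane(c,g,.09)[:2]-sh)@ey)
for t in(.024,.048):print(t,[proj(c,np.append(sh+(t+o)*ey,.154)).round(1).tolist() for o in(-.008,.008)])
E
```

```text
[299.91198786 231.05614568] [ 0.63096944 -0.0466619   0.09      ] [329.18367347 116.46938776] [0.60382395 0.05443766 0.09      ]
slot line [ 0.46066517 -0.887574    0.57971317  0.05043014] angle -2.6628482
yellow [296.8142004  188.19044459]
shut [ 0.61714949 -0.02003468] third [0.5839816  0.04387064] green along 0.07223832226510649
0.024 [[296.1, 206.8], [296.4, 184.4]]
0.048 [[296.5, 172.8], [296.7, 148.8]]
```

Both views agree: red bar to within 0.3 mm, green tick at 72.2 mm of travel, and the knob spans the pixels expected for 0.024. So the lever is in notch 1. I'll move to the open side of the knob while still high.

```bash
sed -i 's/ey=np.array(\[-.468,.884\]);ex=np.array(\[.884,.468\])/ey=np.array([-.463,.886]);ex=np.array([.886,.463])/' rel.py
python3 -m jog '[[0,[0.5,-0.17,0],0.25],[0,[0.5,-0.17,0],0],[0,[0.5,-0.17,0],0],[0,[0,0,0],0]]'; python3 rel.py
```

```text
t: 1.5
tcp_pos: [0.5879, 0.0341, 0.247]
eef_rot: [-1.634, -2.681, 0.002]
ft_force: [0.2, -0.3, 0.6]
finger_gap: -0.0002
t 1.5 tcp travel-coord 0.0615 lateral -0.0009 z 0.2470 toolx [-0.459  0.889  0.001] tooly [ 0.889  0.459 -0.002] toolx.ey 1.000 F along -0.39 lat 0.00 z 0.56 gap -0.0002
```

```bash
python3 -m jog '[[0,[0,0,0.6],0],[0,[0,0,0.6],0],[0,[0,0,0.6],0],[0,[0,0,0.6],0],[0,[0,0,0.6],0],[0,[0,0,0],0]]'; python3 rel.py
python3 - <<'E'
from h import *
c,s=campose("scene");save("sc3.png",c["frame"],(280,410,150,280),4.6)
c,s=campose("side");save("si3.png",c["frame"],(225,355,140,300),3.7)
E
```

```text
t: 2.1
tcp_pos: [0.5894, 0.0343, 0.1563]
eef_rot: [1.632, 2.68, 0.001]
ft_force: [0.1, -0.3, 0.3]
finger_gap: 0.0002
t 2.1 tcp travel-coord 0.0610 lateral 0.0005 z 0.1563 toolx [-0.459  0.888 -0.003] tooly [0.888 0.459 0.002] toolx.ey 1.000 F along -0.33 lat -0.10 z 0.33 gap 0.0002
```

View pics/sc3.png

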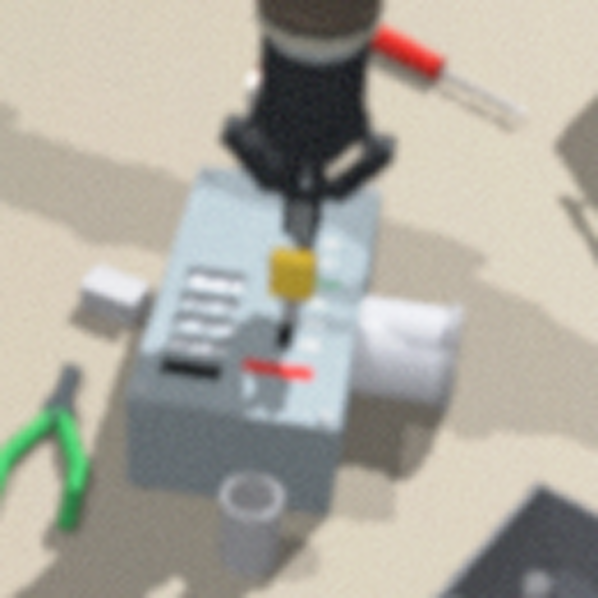

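View pics/si3.png

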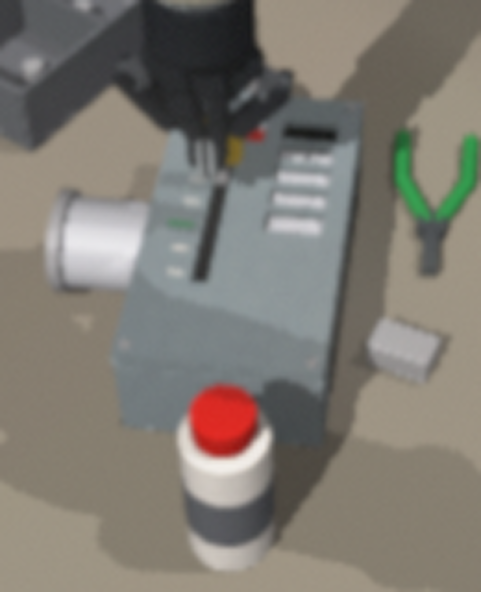

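The scene crop shows the fingers at (302,225), behind the knob and over the slot, with the can well clear. I'll go down the last 18 mm, then approach the knob slowly.

```bash
python3 -m jog '[[0,[0,0,0.3],0],[0,[0,0,0.3],0],[0,[0,0,0],0],[0,[-0.2,0,0],0],[0,[-0.2,0,0],0]]'; python3 rel.py
```

```text
t: 2.7
tcp_pos: [0.5986, 0.0243, 0.1424]
eef_rot: [1.627, 2.676, 0.01]
ft_force: [0.3, 0.2, 0.7]
finger_gap: -0.0
t 2.7 tcp travel-coord 0.0478 lateral 0.0040 z 0.1424 toolx [-0.46   0.888 -0.005] tooly [0.888 0.46  0.011] toolx.ey 1.000 F along 0.05 lat 0.38 z 0.70 gap -0.0000
```

```bash
python3 -m jog '[[0,[-0.1,0,0],0],[0,[-0.1,0,0],0]]'; python3 rel.py;python3 -m jog '[[0,[-0.1,0,0],0]]'; python3 rel.py;python3 -m jog '[[0,[-0.1,0,0],0]]'; python3 rel.py
```

```text
t: 2.9
tcp_pos: [0.602, 0.0178, 0.1428]
eef_rot: [1.628, 2.675, 0.01]
ft_force: [-1.3, 3.8, -1.9]
finger_gap: 0.0005
t 2.9 tcp travel-coord 0.0405 lateral 0.0040 z 0.1428 toolx [-0.459  0.888 -0.005] tooly [0.888 0.459 0.011] toolx.ey 1.000 F along 3.97 lat 0.62 z -1.86 gap 0.0005
t: 3.0
tcp_pos: [0.6031, 0.0158, 0.1428]
eef_rot: [1.628, 2.676, 0.011]
ft_force: [-2.9, 4.9, 1.2]
finger_gap: -0.0001
t 3.0 tcp travel-coord 0.0382 lateral 0.0041 z 0.1428 toolx [-0.46   0.888 -0.004] tooly [0.888 0.46  0.011] toolx.ey 1.000 F along 5.70 lat -0.26 z 1.17 gap -0.0001
t: 3.1
tcp_pos: [0.6039, 0.0142, 0.1428]
eef_rot: [1.628, 2.678, 0.012]
ft_force: [-3.5, 5.0, 2.4]
finger_gap: -0.0002
t 3.1 tcp travel-coord 0.0365 lateral 0.0041 z 0.1428 toolx [-0.46   0.888 -0.002] tooly [0.888 0.46  0.01 ] toolx.ey 1.000 F along 6.07 lat -0.82 z 2.40 gap -0.0002
```

Contact came at about 0.042, with about 6 N resisting, as expected. I'll keep pushing to the stop.

```bash
python3 -m jog '[[0,[-0.1,0,0],0],[0,[-0.1,0,0],0]]'; python3 rel.py;python3 -m jog '[[0,[-0.1,0,0],0],[0,[-0.1,0,0],0]]'; python3 rel.py;python3 -m jog '[[0,[-0.1,0,0],0],[0,[-0.1,0,0],0]]'; python3 rel.py
```

```text
t: 3.3
tcp_pos: [0.6054, 0.0112, 0.1428]
eef_rot: [1.627, 2.683, 0.014]
ft_force: [-3.0, 3.4, 2.8]
finger_gap: -0.0001
t 3.3 tcp travel-coord 0.0331 lateral 0.0040 z 0.1428 toolx [-0.462  0.887  0.002] tooly [0.887 0.462 0.009] toolx.ey 1.000 F along 4.43 lat -1.10 z 2.81 gap -0.0001
t: 3.5
tcp_pos: [0.6083, 0.0058, 0.1429]
eef_rot: [1.626, 2.684, 0.014]
ft_force: [-0.4, -0.5, 0.3]
finger_gap: 0.0
t 3.5 tcp travel-coord 0.0270 lateral 0.0041 z 0.1429 toolx [-0.463  0.886  0.002] tooly [0.886 0.463 0.009] toolx.ey 1.000 F along -0.24 lat -0.56 z 0.31 gap 0.0000
t: 3.7
tcp_pos: [0.612, -0.0012, 0.1431]
eef_rot: [1.626, 2.682, 0.013]
ft_force: [0.6, 0.6, 0.9]
finger_gap: -0.0
t 3.7 tcp travel-coord 0.0191 lateral 0.0041 z 0.1431 toolx [-0.462  0.887  0.   ] tooly [0.887 0.462 0.01 ] toolx.ey 1.000 F along 0.24 lat 0.79 z 0.86 gap -0.0000
```

It snapped ahead at about 0.029. Now I'll follow through to feel the stop.

```bash
for i in 1; do python3 -m jog '[[0,[-0.06,0,0],0]]'; python3 rel.py; python3 -m jog '[[0,[-0.06,0,0],0]]'; python3 rel.py; python3 -m jog '[[0,[-0.06,0,0],0]]'; python3 rel.py; done
```

```text
t: 3.8
tcp_pos: [0.6123, -0.0018, 0.1431]
eef_rot: [1.627, 2.684, 0.014]
ft_force: [-5.9, 9.2, 4.2]
finger_gap: 0.0003
t 3.8 tcp travel-coord 0.0184 lateral 0.0041 z 0.1431 toolx [-0.462  0.887  0.002] tooly [0.887 0.462 0.009] toolx.ey 1.000 F along 10.89 lat -0.97 z 4.24 gap 0.0003
t: 3.9
tcp_pos: [0.6123, -0.0018, 0.1431]
eef_rot: [1.627, 2.687, 0.016]
ft_force: [-5.8, 6.4, 5.2]
finger_gap: -0.0001
t 3.9 tcp travel-coord 0.0184 lateral 0.0041 z 0.1431 toolx [-0.463  0.886  0.005] tooly [0.886 0.463 0.009] toolx.ey 1.000 F along 8.36 lat -2.18 z 5.22 gap -0.0001
t: 4.0
tcp_pos: [0.6123, -0.0018, 0.1431]
eef_rot: [-1.625, -2.686, -0.017]
ft_force: [-5.0, 4.7, 3.6]
finger_gap: 0.0001
t 4.0 tcp travel-coord 0.0184 lateral 0.0041 z 0.1431 toolx [-0.464  0.886  0.007] tooly [0.886 0.464 0.008] toolx.ey 1.000 F along 6.50 lat -2.24 z 3.63 gap 0.0001
```

```bash
python3 -m jog '[[0,[-0.12,0,0],0],[0,[-0.12,0,0],0]]'; python3 rel.py; python3 -m jog '[[0,[0.3,0,0],0],[0,[0.3,0,0],0],[0,[0,0,0],0]]'; python3 rel.py
python3 - <<'E'
from h import *
c,s=campose("scene");save("sc4.png",c["frame"],(280,410,150,280),4.6)
c,s=campose("wrist");save("w4.png",c["frame"])
E
```

```text
t: 4.2
tcp_pos: [0.6123, -0.0018, 0.1432]
eef_rot: [-1.613, -2.682, -0.02]
ft_force: [-8.4, 8.7, 7.3]
finger_gap: 0.0
t 4.2 tcp travel-coord 0.0183 lateral 0.0041 z 0.1432 toolx [-0.469  0.883  0.017] tooly [0.883 0.469 0.005] toolx.ey 1.000 F along 11.64 lat -3.42 z 7.34 gap 0.0000
t: 4.5
tcp_pos: [0.6036, 0.015, 0.1435]
eef_rot: [-1.613, -2.683, -0.021]
ft_force: [-1.0, 0.2, 0.1]
finger_gap: -0.0001
t 4.5 tcp travel-coord 0.0373 lateral 0.0041 z 0.1435 toolx [-0.469  0.883  0.016] tooly [0.883 0.469 0.006] toolx.ey 1.000 F along 0.65 lat -0.76 z 0.11 gap -0.0001
```

View pics/sc4.png

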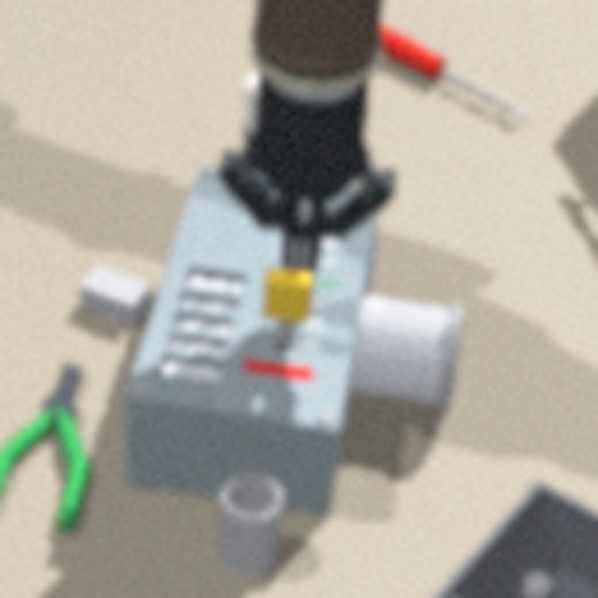

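View pics/w4.png

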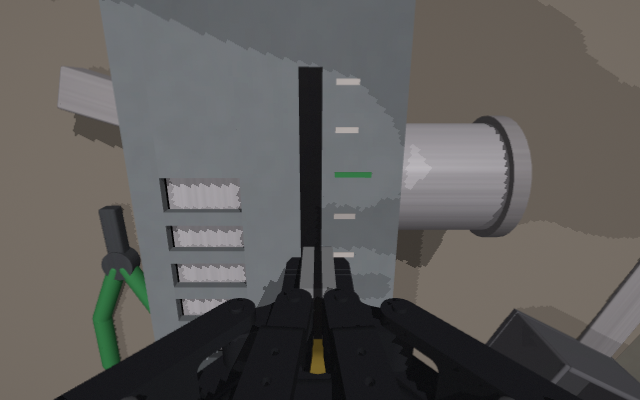

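All five louvres are shut, the knob sits beside the red bar (scene crop (290,295)), and the stop held against 11.6 N without moving. Next I'll lift the fingers over to the red side.

```bash
python3 -m jog '[[0,[0.1,0,-0.6],0],[0,[0,0,-0.6],0],[0,[0,0,-0.7],0],[0,[0,0,0],0]]'; python3 rel.py; 
```

```text
t: 5.0
tcp_pos: [0.6033, 0.0125, 0.2017]
eef_rot: [-1.62, -2.681, -0.016]
ft_force: [0.7, -0.6, -0.0]
finger_gap: 0.0001
t 5.0 tcp travel-coord 0.0352 lateral 0.0027 z 0.2017 toolx [-0.465  0.885  0.014] tooly [0.885 0.465 0.004] toolx.ey 1.000 F along -0.88 lat 0.36 z -0.02 gap 0.0001
```

```bash
python3 -m jog '[[0,[-0.6,-0.04,0],0],[0,[-0.6,-0.04,0],0],[0,[-0.6,-0.04,0],0],[0,[-0.6,0,0],0],[0,[0,0,0],0]]'; python3 rel.py
```

```text
t: 5.5
tcp_pos: [0.6355, -0.0618, 0.1983]
eef_rot: [-1.624, -2.679, -0.011]
ft_force: [0.7, -0.6, 0.2]
finger_gap: -0.0
t 5.5 tcp travel-coord -0.0455 lateral -0.0032 z 0.1983 toolx [-0.463  0.887  0.011] tooly [0.887 0.463 0.001] toolx.ey 1.000 F along -0.85 lat 0.36 z 0.25 gap -0.0000
```

```bash
python3 -m jog '[[0,[0,0.1,0.6],0],[0,[0,0,0.6],0],[0,[0,0,0.5],0],[0,[0,0,0.2],0],[0,[0,0,0],0]]'; python3 rel.py
python3 - <<'E'
from h import *
c,s=campose("wrist");save("w5.png",c["frame"])
E
```

```text
t: 6.0
tcp_pos: [0.6379, -0.0615, 0.1376]
eef_rot: [-1.627, -2.675, -0.01]
ft_force: [0.6, -0.5, 0.2]
finger_gap: 0.0
t 6.0 tcp travel-coord -0.0463 lateral -0.0008 z 0.1376 toolx [-0.46   0.888  0.012] tooly [ 0.888  0.46  -0.   ] toolx.ey 1.000 F along -0.74 lat 0.24 z 0.23 gap 0.0000
```

View pics/w5.png

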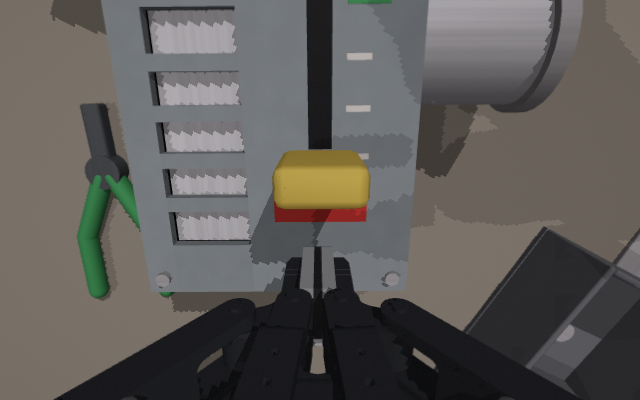

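All five louvres are plainly shut (x≈210, y 35–230), and the fingertips (318,260) are centred behind the knob on the red side. I'll approach and count clicks.

```bash
python3 -m jog '[[0,[0.25,0,0],0],[0,[0.25,0,0],0],[0,[0.15,0,0],0]]'; python3 rel.py | cut -c1-70; python3 -m jog '[[0,[0.08,0,0],0]]'|grep z; python3 rel.py; python3 -m jog '[[0,[0.08,0,0],0]]'|grep z; python3 rel.py;python3 -m jog '[[0,[0.08,0,0],0]]'|grep z; python3 rel.py
```

```text
t: 6.35
tcp_pos: [0.6296, -0.043, 0.1402]
eef_rot: [-1.629, -2.677, -0.013]
ft_force: [0.4, 0.2, -0.1]
finger_gap: 0.0
t 6.35 tcp travel-coord -0.0262 lateral 0.0003 z 0.1402 toolx [-0.46  
t 6.45 tcp travel-coord -0.0228 lateral 0.0008 z 0.1408 toolx [-0.461  0.888  0.011] tooly [0.888 0.46  0.004] toolx.ey 1.000 F along 0.02 lat -0.12 z 0.79 gap 0.0001
t 6.55 tcp travel-coord -0.0199 lateral 0.0011 z 0.1413 toolx [-0.461  0.887  0.01 ] tooly [0.887 0.461 0.004] toolx.ey 1.000 F along -0.43 lat -0.49 z 0.11 gap 0.0001
t 6.65 tcp travel-coord -0.0177 lateral 0.0011 z 0.1416 toolx [-0.461  0.887  0.01 ] tooly [0.887 0.461 0.005] toolx.ey 1.000 F along -2.63 lat -0.12 z -1.81 gap 0.0004
```

Contact at about -0.0185. So I expect snaps near -0.006, 0.018 and 0.042, with a catch-up gap after each.

```bash
r(){ python3 rel.py|sed 's/toolx.*F along/F/;s/tcp travel-coord//'; }
python3 -m jog '[[0,[0.09,0,0],0],[0,[0.09,0,0],0]]'>/dev/null;r;python3 -m jog '[[0,[0.09,0,0],0]]'>/dev/null;r;python3 -m jog '[[0,[0.09,0,0],0]]'>/dev/null;r;python3 -m jog '[[0,[0.09,0,0],0]]'>/dev/null;r;python3 -m jog '[[0,[0.09,0,0],0]]'>/dev/null;r
```

```text
t 6.85  -0.0145 lateral 0.0010 z 0.1417 F -5.91 lat 1.33 z -5.43 gap 0.0002
t 6.95  -0.0133 lateral 0.0010 z 0.1417 F -5.88 lat 1.71 z -3.95 gap -0.0001
t 7.05  -0.0121 lateral 0.0010 z 0.1417 F -6.85 lat 1.34 z -2.31 gap -0.0002
t 7.15  -0.0109 lateral 0.0010 z 0.1417 F -5.50 lat 1.91 z -2.64 gap -0.0002
t 7.25  -0.0094 lateral 0.0009 z 0.1418 F -3.04 lat 0.95 z -1.50 gap 0.0003
```

```bash
r(){ python3 rel.py|sed 's/toolx.*F along/F/;s/tcp travel-coord//'; }
python3 -m jog '[[0,[0.09,0,0],0]]'>/dev/null;r;python3 -m jog '[[0,[0.09,0,0],0]]'>/dev/null;r;python3 -m jog '[[0,[0.09,0,0],0]]'>/dev/null;r;python3 -m jog '[[0,[0.09,0,0],0]]'>/dev/null;r;python3 -m jog '[[0,[0.09,0,0],0]]'>/dev/null;r;python3 -m jog '[[0,[0.09,0,0],0]]'>/dev/null;r
```

```text
t 7.35  -0.0068 lateral 0.0009 z 0.1418 F 0.04 lat 0.12 z 0.28 gap -0.0002
t 7.45  -0.0034 lateral 0.0009 z 0.1417 F 0.11 lat 0.44 z 0.45 gap -0.0001
t 7.55  0.0002 lateral 0.0009 z 0.1417 F 0.03 lat -0.76 z 0.03 gap -0.0000
t 7.65  0.0038 lateral 0.0009 z 0.1417 F -0.07 lat 0.12 z 0.94 gap 0.0001
t 7.75  0.0067 lateral 0.0010 z 0.1417 F -3.48 lat -0.06 z -1.77 gap -0.0001
t 7.85  0.0087 lateral 0.0009 z 0.1417 F -5.33 lat 1.14 z -3.60 gap 0.0001
```

Click one snapped at about -0.007 and the knob was met again at 0.0055, which is the second notch being pushed out. Now the second click.

```bash
r(){ python3 rel.py|sed 's/toolx.*F along/F/;s/tcp travel-coord//'; }
python3 -m jog '[[0,[0.09,0,0],0],[0,[0.09,0,0],0]]'>/dev/null;r;python3 -m jog '[[0,[0.09,0,0],0],[0,[0.09,0,0],0]]'>/dev/null;r;python3 -m jog '[[0,[0.09,0,0],0]]'>/dev/null;r;python3 -m jog '[[0,[0.09,0,0],0]]'>/dev/null;r;python3 -m jog '[[0,[0.09,0,0],0]]'>/dev/null;r
```

```text
t 8.05  0.0117 lateral 0.0009 z 0.1418 F -6.00 lat 0.82 z -3.40 gap -0.0001
t 8.25  0.0150 lateral 0.0009 z 0.1418 F -3.66 lat 0.04 z -2.49 gap -0.0001
t 8.35  0.0180 lateral 0.0009 z 0.1418 F 0.98 lat -0.22 z -0.72 gap 0.0002
t 8.45  0.0215 lateral 0.0009 z 0.1417 F -0.27 lat 0.23 z 0.38 gap -0.0004
t 8.55  0.0252 lateral 0.0010 z 0.1417 F -0.96 lat -0.65 z 0.04 gap 0.0001
```

The second snap came at about 0.017. I'll check the louvres before the last click.

```bash
python3 - <<'E'
from h import *
c,s=campose("wrist");save("w6.png",c["frame"])
E
```

```text
(no output)
```

View pics/w6.png

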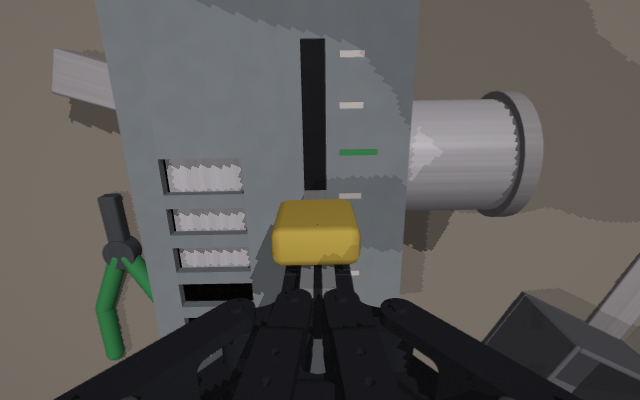

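Two louvres are open (dark at (218,292) and below it), three still shut, so the lever is in notch 2. Now the third click, in small steps.

```bash
r(){ python3 rel.py|sed 's/toolx.*F along/F/;s/tcp travel-coord//'; }
python3 -m jog '[[0,[0.09,0,0],0],[0,[0.09,0,0],0]]'>/dev/null;r;python3 -m jog '[[0,[0.09,0,0],0],[0,[0.09,0,0],0]]'>/dev/null;r;python3 -m jog '[[0,[0.09,0,0],0]]'>/dev/null;r;python3 -m jog '[[0,[0.08,0,0],0]]'>/dev/null;r
```

```text
t 8.8  0.0314 lateral 0.0011 z 0.1417 F -3.98 lat 0.43 z -0.90 gap 0.0000
t 9.0  0.0346 lateral 0.0011 z 0.1418 F -6.57 lat 0.75 z -3.13 gap 0.0002
t 9.1  0.0360 lateral 0.0010 z 0.1418 F -6.28 lat 0.38 z -2.86 gap 0.0001
t 9.2  0.0372 lateral 0.0010 z 0.1418 F -4.91 lat 1.61 z -1.89 gap 0.0003
```

```bash
r(){ python3 rel.py|sed 's/toolx.*F along/F/;s/tcp travel-coord//'; }
python3 -m jog '[[0,[0.08,0,0],0]]'>/dev/null;r;python3 -m jog '[[0,[0.08,0,0],0]]'>/dev/null;r;python3 -m jog '[[0,[0,0,0],0]]'>/dev/null;r
```

```text
t 9.3  0.0387 lateral 0.0010 z 0.1418 F -3.25 lat 2.01 z -0.60 gap -0.0001
t 9.4  0.0412 lateral 0.0010 z 0.1418 F 0.22 lat -0.58 z 0.40 gap 0.0000
t 9.5  0.0424 lateral 0.0011 z 0.1418 F -0.06 lat -0.34 z 0.12 gap 0.0002
```

The force fell to nothing at 0.042. I'll back off and look.

```bash
python3 -m jog '[[0,[-0.2,0,0],0],[0,[-0.4,0,0],0],[0,[-0.4,0,0],0],[0,[0,0,0],0]]'; python3 rel.py; python3 - <<'E'
from h import *
c,s=campose("wrist");save("w7.png",c["frame"])
E
```

```text
t: 9.9
tcp_pos: [0.6128, -0.0101, 0.1422]
eef_rot: [1.64, 2.663, 0.005]
ft_force: [-0.6, 0.2, 1.1]
finger_gap: 0.0001
t 9.9 tcp travel-coord 0.0108 lateral 0.0007 z 0.1422 toolx [-0.45   0.893 -0.011] tooly [0.893 0.45  0.01 ] toolx.ey 1.000 F along 0.48 lat -0.42 z 1.13 gap 0.0001
```

View pics/w7.png

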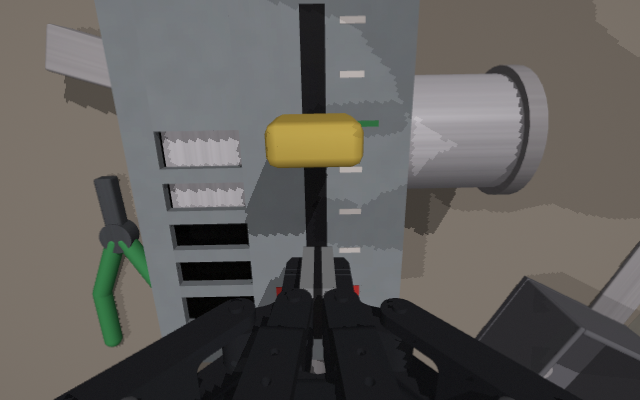

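Three louvres are dark (x≈210; y≈235, 271, 305) and two are shut. The knob stands at the green tick. I'll lift clear and do a final check.

```bash
python3 -m jog '[[0,[-0.2,0,-0.6],0],[0,[-0.2,0,-0.6],0],[0,[-0.2,0,-0.6],0],[0,[-0.2,0,-0.6],0],[0,[0,0,-0.6],0],[0,[0,0,0],0],[0,[0,0,0],0]]'; python3 rel.py; python3 - <<'E'
from h import *
w,s=campose("wrist");save("w8.png",w["frame"])
c,_=campose("scene");save("sc8.png",c["frame"])
d,_=campose("side");save("si8.png",d["frame"])
sh=np.array([.6172,-.02]);ey=np.array([-.463,.886]);ex=np.array([.886,.463])
def yc(f,box):
    h=cv2.cvtColor(f,cv2.COLOR_RGB2HSV);m=cv2.inRange(h,np.array((18,120,40)),np.array((32,255,255)));z=np.zeros_like(m);x0,x1,y0,y1=box;z[y0:y1,x0:x1]=m[y0:y1,x0:x1];q=cv2.moments(z,True);return np.array([q["m10"],q["m01"]])/q["m00"]
a=yc(c["frame"],(320,370,180,240));b=yc(d["frame"],(260,310,160,220))
P,e=tri(c,a,d,b);print(a,b,P,e,"travel",(P[:2]-sh)@ey,"lat",(P[:2]-sh)@ex)
for t in(.048,.072,.096):print(t,[proj(w,np.append(sh+(t+o)*ey,.154)).round(0).tolist() for o in(-.008,.008)])
E
```

```text
t: 10.65
tcp_pos: [0.621, -0.0303, 0.2338]
eef_rot: [1.643, 2.667, 0.005]
ft_force: [-0.8, -0.5, -0.3]
finger_gap: -0.0002
t 10.65 tcp travel-coord -0.0109 lateral -0.0014 z 0.2338 toolx [-0.45   0.893 -0.006] tooly [0.893 0.45  0.008] toolx.ey 1.000 F along -0.08 lat -0.92 z -0.34 gap -0.0002
[345.47222222 200.40277778] [281.02083333 189.43055556] [0.58470909 0.04407988 0.13492862] 0.0012899428636619806 travel 0.07181806286676838 lat 0.0008820320069606596
0.048 [[319.0, 137.0], [318.0, 110.0]]
0.072 [[318.0, 96.0], [318.0, 66.0]]
0.096 [[317.0, 51.0], [317.0, 19.0]]
```

View pics/w8.png

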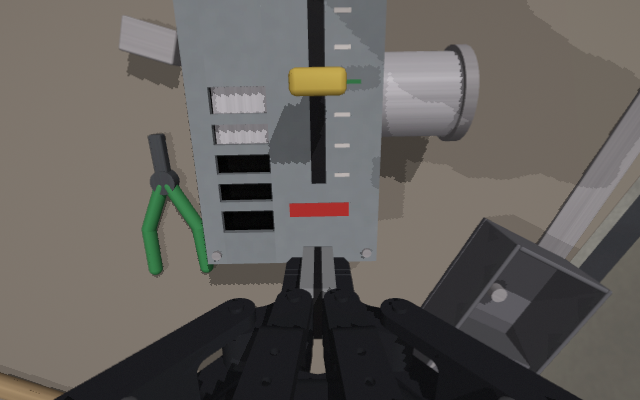

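View pics/si8.png

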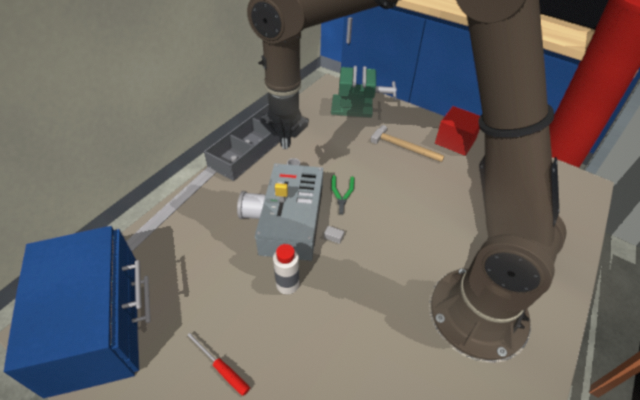

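View pics/sc8.png

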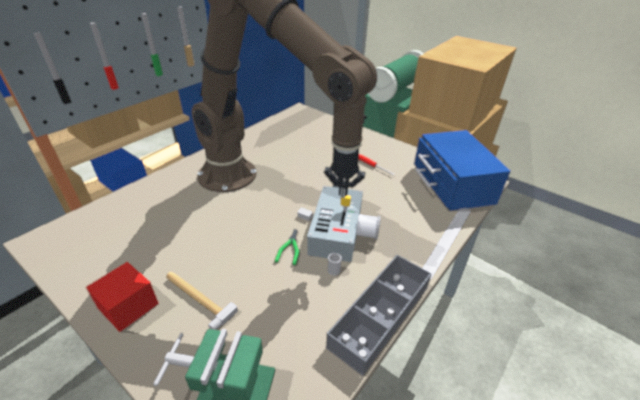

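The knob is at the green tick (triangulated travel 0.0718, height 0.135, ray gap 1.3 mm), three louvres are open, and the fingers are clear. The can, pliers, block, tube, hammer and screwdriver are where they were in the first pictures.

```bash
python3 -c "
from workcell import hand_in
print(hand_in())"
```

```text
the job is handed in; nothing more can be done
None
```

The lever is now in the third notch, and I've handed the job in at about 10.8 s on the robot's clock. The hand-in reports no verdict.

- **Shutting:** I pushed the lever with closed fingers from the first notch to the red end. The stop held against about 11.6 N with no movement, and all five louvres showed shut.
- **Opening:** I pushed it open from the red side and felt three clicks. Each built to about 6–7 N and then fell to nothing near the 12 mm midpoint. I stopped right after the third click, about 11 mm short of touching the knob in its new notch, so it was never pushed towards the fourth.
- **Last checks:** Two views put the lever travel at 0.0718 m, against 0.072 m for the third notch. The knob stands at the green tick, with three louvres open and two shut.
- **Surroundings:** The fingers are clear of the box, and by eye the bench items look unmoved. The wrist force readings, taken after each short move, stayed below about 15 N.

No check failed or disagreed.

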